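# Bolt the medicine chest shut

## Robot

A 6-joint arm with a two-finger parallel gripper is mounted at the origin on the work surface. World frame = base frame: x ahead of the robot, y to its left, z up, the work surface at z = 0. Lengths are in m, angles in rad, forces in N, time in s.
With the tool pointing down it reaches from about 0.375 to 0.9 m from the base axis. Payload 3.1 kg.
Tool frame: the origin (TCP) lies between the finger pads; the fingertips stand 22 mm ahead of it and the grasp point (between the pads) lies 3 mm ahead of it; z points along the fingers, y is the line along which they close (so a half turn about z gives the same grasp; the last joint's range is limited). The gripper opens to 87 mm and grips with 3 to 60 N. Pads are 19 mm wide; open, the fingers measure 117 mm over their backs; the gripper's body (75 mm by 190 mm) begins 51 mm behind the grasp point.
Start: joints at [-1.282, 0.527, 1.433, -0, 1.181, -0.178], TCP at [0.282, -0.558, 0.245] pointing down, gripper open.
Joint ranges: [-3.08, 3.08], [-0.75, 2.2], [0.22, 2.44], [-1.43, 4.57], [0, 2.65], [-2.85, 2.85]. Speed limits (rad/s): [2.79, 2.79, 3.14, 3.14, 3.14, 3.14].

## Interface

Orientations are given as a unit quaternion [x, y, z, w].
In Python, from rig import robot gives the robot as it stands.
- The arm moves only by the tool move_arm, never from a script. Its argument "series" is text: rows parted by semicolons, each of 6 numbers parted by spaces: the shift along the tool's x, y, z in mm, then the turn, a rotation vector about the tool's x, y, z in degrees. In form: dx dy dz ax ay az; .... A call has 1 to 8 rows; each row is the pose to reach, as a shift and turn from the pose commanded when the call began, along the tool's axes at that moment; what a row does not reach only later rows make up. A row lasts 1/12 s, in which the tool goes at most 41.7 mm and 7.16 degrees, less where a joint would pass 70% of its speed; a pose out of reach is approached as far as the arm can. A call with a gripper value outside its range is refused whole. "jaw" is the opening, from 0 (shut) to 1 (fully open), set as the call begins (left out, the last holds). The fingers move at their own pace and stop on an object; "newtons" is the grip in N (left out, the last holds). Time passes only in rows, so rows that repeat a pose let the fingers close. It gives the time, the measured TCP pose, the force, the opening and the grip force at its end, in the units of the state.
- robot.get_obs(): the state, without advancing time (a new reading comes with each control period).
- robot.camera(name): name is "side" or "top" or "wrist"; returns a dict with "img" (420x560x3 uint8, red, green, blue), "mtx" (3x3 intrinsics, pixels), "distortion" ([k1, k2, p1, p2, k3] as OpenCV has them; the pictures are not rectified), "world_to_cam" (4x4, takes a point from world to camera coordinates). Camera axes: x right, y down, z forward; pixel columns grow to the right and rows downward; lengths in m; the calibration is good to about 2 mm. A picture is of the moment at which its call begins. There is no depth.
- robot.hand_in(): hands the job in; it is judged then, once.
Trained networks look in a picture, given as the dict that the camera call returned (one of the last four; its "shot" number tells which), for a name from the list of things; names that differ only in an ending like _2 or _b are one class to them, and where a whole thing is asked for, a point or a joint stands for the part that bears it (a point fixed in the world has none). Each returns a list of dicts, best first, with "p" (0 to 1); they miss things now and then, are a little off and sometimes report something else, mostly with a low value. They report only what shows in the picture. A call takes as long as a camera call.
- robot.search_frame(picture, thing): "xyz" ([x, y, z] in m, in world coordinates, good to about 4 mm: the middle of the surface that is visible of it).
- robot.tip_of(picture, thing): "xyz" ([x, y, z] in m, in world coordinates, good to about 4 mm: a listed point, or the origin of a listed thing).
The state is a dict: "time": time; "q": joint angles; "joint_velocities": joint speeds; "joint_torque": joint torques, N m; "position": TCP position; "tool_rot": TCP orientation; "ft_force": force on the tool from outside, world axes, zero at the start; "moment": the same for the moment, N m; "grip_width": finger opening in m; "grip_force": force on a finger pad.
Only numpy, scipy, OpenCV 4.12 (cv2) and the standard library are available. Lean on these libraries where they do the work, as an engineer would, in place of code of your own. Each camera call takes 0.05 s, during which the arm holds its last target. There are 200 camera calls.

## Task

Lock the medicine chest on the reception counter: with your fingertips push the black knob of its bolt all the way along the long leg of the L-shaped slot, round the corner, and sideways to the very end of the short leg. Only push the knob, do not pull it up, and leave the pill jar, the carton, the pen pot and the mug where they stand; finish with the hand clear of everything.

Things in the scene. Friction and masses are not known exactly. Their poses are not given: they have to be found in the camera images.
- chest: White steel medicine chest, fixed to the counter, 206 mm (its x) by 340 mm (its y), lid top 90 mm above the counter. Origin: centre of its underside; z up. On its right half (y < 0) an aluminium plate, x -50 to 50, y -122 to 2 mm, top 100 mm above the counter, with the 13 mm wide L-slot. On its left half a flat keeper (x -37 to 3, y 45 to 70 mm, top 101 mm) that the bolt slides into.
- slot_corner (a point): Corner of the slot's centre line, on the plate's top, at chest x -17, y -25 mm. The long leg runs to it along chest +y from its open end at x -17, y -95 mm.
- slot_end (a point): Closed end of the short leg: where the knob's axis stands when locked, on the plate's top, at chest x +17, y -25 mm. The short leg runs to it from the corner along chest +x.
- knob_mid (a point): Centre (half-way up) of the black round knob on the bolt's pin: 26 mm diameter, 30 mm high, its underside 103 mm, this point 118 mm and its top 133 mm above the counter. It is captive in the slot, stays where it is left and needs about 1.5 N to move, more if pushed fast. It cannot tip.
- bolt (a joint): Travel of the knob along the long leg (chest +y), m: 0 at the open end, 0.070 at the corner; it starts somewhere between 0 and 0.020. Once in the short leg it can slip back only about 1.5 mm.
- pin (a joint): Travel of the knob along the short leg (chest +x), m: 0 in the long leg, 0.034 at the end of the short leg (locked); it can leave 0 by more than about 1.5 mm only at the corner.
- knob (a joint): How far the knob is pulled up on its pin against a spring (about 6 N to start), m: 0 seated, 0.015 at most.
- pill_jar_mid (a point): Bystander: amber pill jar, 42 mm diameter, 62 mm high, standing on the left leaf of the lid; this point half-way up.
- carton_mid (a point): Bystander: upright medicine carton 50 x 75 x 100 mm on the counter; this point half-way up.
- pen_pot_mid (a point): Bystander: round wooden pen pot, 76 mm diameter, 95 mm high, pens standing up to about 160 mm; this point half-way up the pot.
- mug_mid (a point): Bystander: white mug, 80 mm diameter, 90 mm high, handle at one side; this point half-way up.

How it is judged:
On the way, in this order (a step that is already met when the one before it is completed fails the run):
1. the knob has been pushed along the long leg to the corner (value of joint bolt above 0.064 m and value of joint pin below 0.024 m), for 0.05 s.
2. the knob has been pushed to the end of the short leg (value of joint pin above 0.03 m and value of joint bolt above 0.064 m), for 0.2 s.
At the end, for the whole second after the job is handed in: The bolt is shot to the corner (within 6 mm) and the knob stands within 4 mm of the end of the short leg, seated (raised less than 3 mm) and at rest; the jar, carton, pot and mug are within 20 mm of where they stood (all of step 2 and value of joint knob below 0.003 m and velocity of joint pin between -0.005 and 0.005 m/s and distance of each of pill_jar_mid, carton_mid, pen_pot_mid, mug_mid from where it was at the start of the episode below 0.02 m); the robot touches nothing.
It fails at once if the knob is pulled up on its pin by more than 5 mm (value of joint knob above 0.005 m).
It fails at once if the pill jar, the carton, the pen pot or the mug is lifted or shoved by more than 20 mm (distance of any of pill_jar_mid, carton_mid, pen_pot_mid, mug_mid from where it was at the start of the episode above 0.02 m).
It also fails if it takes over 54 s, if anything falls off the work surface, if the arm or the gripper's body presses on something with over 40 N, if the wrist force passes 120 N, or if a joint passes its speed limit or range.

## Working session

There is one attempt and no reset: what is moved stays moved. The work goes in short steps, Python scripts to look and compute and a tool call to move; the robot and the scene stay as the last step left them, time stands still between calls to the robot, and variables do not carry over. Pictures are saved under pics/ and viewed, at most 10 in all, crops included, and the job is handed in when it is done.

Besides the shell and the picture viewer there is one more tool, called after "Emit:" as a command line: name --argument value ..., lists and objects as JSON in quotes. move_arm: Moves the arm, as the interface text tells. Its arguments: {"type":"object","properties":{"series":{"type":"string"},"jaw":{"type":"number"},"newtons":{"type":"number"}},"required":["series"]}

```bash
mkdir -p pics; cat > h.py <<'E'
from rig import robot
import cv2, numpy as np
def save(c,n): cv2.imwrite(f'pics/{n}.png',cv2.cvtColor(c['img'],cv2.COLOR_RGB2BGR))
def proj(c,P):
    M=c['world_to_cam']; r,_=cv2.Rodrigues(M[:3,:3]); return cv2.projectPoints(np.array(P,float).reshape(-1,1,3),r,M[:3,3],np.array(c['mtx']),np.array(c['distortion']))[0].reshape(-1,2)
E
python3 - <<'E'
from h import *
np.set_printoptions(precision=4,suppress=True)
for v in ['top','side']:
    c=robot.camera(v); save(c,v+'1')
    for t in ['chest','slot_corner','slot_end','knob_mid','pill_jar_mid','carton_mid','pen_pot_mid','mug_mid']:
        r=robot.tip_of(c,t)
        for k in r[:2]: print(v,t,np.round(k['xyz'],4),round(k['p'],2),proj(c,k['xyz']).round())
o=robot.get_obs(); print(o['position'],o['tool_rot'],o['time'],o['ft_force'])
E
```

```text
top chest [ 0.5266  0.0258 -0.0023] 0.96 [[296. 242.]]
top chest [ 0.7073 -0.0004  0.052 ] 0.38 [[307. 157.]]
top slot_corner [0.5016 0.0089 0.1035] 0.93 [[306. 248.]]
top slot_end [0.5366 0.001  0.0972] 0.88 [[310. 231.]]
top knob_mid [ 0.4859 -0.0386  0.1205] 0.43 [[331. 255.]]
top pill_jar_mid [0.6214 0.1279 0.1174] 0.8 [[247. 189.]]
top pill_jar_mid [ 0.4853 -0.0371  0.1188] 0.51 [[330. 255.]]
top pen_pot_mid [0.6364 0.2565 0.0498] 0.97 [[190. 190.]]
top mug_mid [ 0.4907 -0.2374  0.0438] 0.55 [[420. 255.]]
side chest [ 0.5285  0.0309 -0.0026] 0.84 [[260. 262.]]
side slot_corner [0.5037 0.0094 0.0991] 0.61 [[247. 246.]]
side slot_corner [0.6252 0.1264 0.1209] 0.35 [[292. 185.]]
side slot_end [ 0.528  -0.004   0.0986] 0.85 [[260. 249.]]
side knob_mid [ 0.4874 -0.0379  0.1207] 0.77 [[242. 261.]]
side knob_mid [0.6369 0.2544 0.0501] 0.68 [[283. 166.]]
side pill_jar_mid [0.6258 0.1284 0.1238] 0.87 [[292. 183.]]
side carton_mid [0.7094 0.0044 0.0448] 0.95 [[344. 243.]]
side pen_pot_mid [0.6351 0.2571 0.0525] 0.61 [[282. 165.]]
side mug_mid [ 0.4944 -0.2337  0.0428] 0.94 [[270. 377.]]
[ 0.2818 -0.5578  0.2446] [0.9728 0.2318 0.     0.    ] 0.9 [-0.3237  0.467   0.0046]
```

View pics/top1.png

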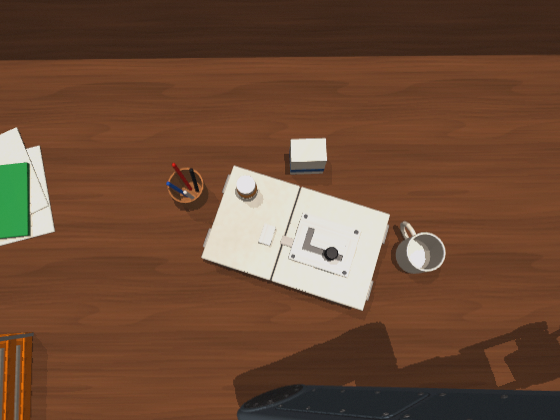

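View pics/side1.png

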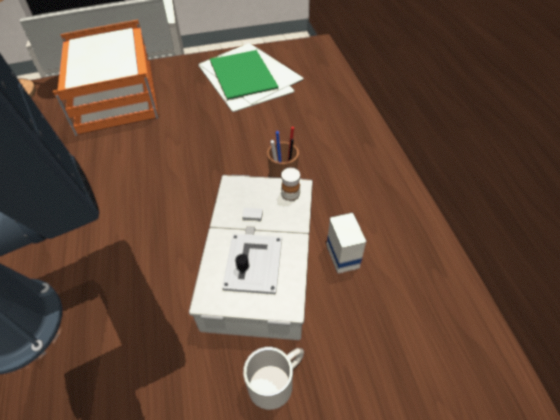

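The top view shows the chest yawed about -14°. The lid corners are at roughly (234,168), (388,208), (363,308) and (204,259), and the knob is at (331,254). The L-slot corner is at (306,248) with the short leg running up to (310,231). The side view agrees with this, and there is free space around the knob. I'll fit the chest pose next.

```bash
cat >> h.py <<'E'
from scipy.optimize import least_squares
from scipy.spatial.transform import Rotation as R
def w(ch,x,y): 
    X,Y,a=ch; return np.array([X+np.cos(a)*x-np.sin(a)*y, Y+np.sin(a)*x+np.cos(a)*y])
def tool(o,P): return R.from_quat(o['tool_rot']).inv().apply(np.array(P)-o['position'])*1000
E
python3 - <<'E'
from h import *
c=robot.camera('top'); hsv=cv2.cvtColor(c['img'],cv2.COLOR_RGB2HSV)
m=((hsv[...,1]<70)&(hsv[...,2]>130)).astype(np.uint8); m[:,:195]=0;m[:,395:]=0;m[:160]=0;m[315:]=0
m[:180,285:330]=0
m=cv2.morphologyEx(m,cv2.MORPH_CLOSE,np.ones((9,9)))
m=cv2.morphologyEx(m,cv2.MORPH_OPEN,np.ones((15,15)))
n=max(cv2.findContours(m,0,1)[0],key=cv2.contourArea)
b=cv2.boxPoints(cv2.minAreaRect(n)); print(b)
L=[(x,y) for x in(-.103,.103) for y in(-.17,.17)]
def res(p):
    q=proj(c,[[*w(p,*l),.09] for l in L]); return np.concatenate([q[i]-b[np.argmin(np.linalg.norm(b-q[i],axis=1))] for i in range(4)])
s=least_squares(res,[.5276,.028,-.25]); print(s.x,np.degrees(s.x[2]),s.fun.round(1))
for n_,x,y in [('corner',-.017,-.025),('end',.017,-.025),('open',-.017,-.095)]: print(n_,w(s.x,x,y),proj(c,[[*w(s.x,x,y),.1]]))
k=np.array([.4867,-.0382]); a=s.x[2]; d=k-s.x[:2]; print('knob chest',np.cos(a)*d[0]+np.sin(a)*d[1],-np.sin(a)*d[0]+np.cos(a)*d[1])
o=robot.get_obs(); print('pre',tool(o,[*w(s.x,-.017,-.135),.2]),o['time'])
E
```

```text
[[198.6093  257.66013]
 [229.29253 162.20116]
 [394.60577 215.33755]
 [363.92255 310.7965 ]]
[ 0.52859941  0.02832245 -0.32404295] -18.56629350912119 [-2.1 -0.3  2.5 -0.  -5.2 -1.6  4.9  2.6]
corner [0.50452412 0.01003638] [[305.56431598 246.56758216]]
end [ 0.53675462 -0.00078928] [[310.55785941 230.71343865]]
open [ 0.482236   -0.05632053] [[338.77349057 257.28999679]]
knob chest -0.018537933809319493 -0.0764011872652932
pre [ 376.53445668 -329.17266154   44.55374087] 0.95
```

Emit:
move_arm --series "30 -26 0 0 0 -5; 60 -52 0 0 0 -11; 90 -78 0 0 0 -17; 120 -104 0 0 0 -23; 150 -130 0 0 0 -29; 180 -156 0 0 0 -35; 210 -182 0 0 0 -41; 240 -208 0 0 0 -47" --jaw 0 --newtons 20

```text
time: 1.62
position: [0.4027, -0.2623, 0.2448]
tool_rot: [0.798, 0.602, 0.0, 0.0]
ft_force: [0.4, -0.1, -0.2]
grip_width: 0.0414
grip_force: 0.0
```

```bash
python3 - <<'E'
from h import *
o=robot.get_obs(); print(o['position'],o['time'],o['q'],tool(o,[.46,-.10,.2]), R.from_quat(o['tool_rot']).as_matrix().round(3), o['grip_width'])
E
```

```text
[ 0.40269389 -0.26226386  0.24483596] 1.6167 [-8.10444029e-01  3.33530298e-01  1.78540593e+00  1.78325087e-04
  1.02193167e+00 -5.32434169e-01] [171.77231958  10.52624549  44.80268694] [[ 0.275  0.962  0.001]
 [ 0.962 -0.275 -0.   ]
 [-0.     0.001 -1.   ]] 0.04138285161815392
```

Emit:
move_arm --series "30 2 0 0 0 0; 60 4 0 0 0 0; 90 6 0 0 0 0; 120 8 0 0 0 0; 150 9 0 0 0 0; 170 10 0 0 0 0; 170 10 0 0 0 0; 170 10 0 0 0 0"

```text
time: 2.28
position: [0.4595, -0.1028, 0.2447]
tool_rot: [0.799, 0.602, -0.0, 0.0]
ft_force: [-1.1, 0.2, -0.1]
grip_width: 0.0009
grip_force: 0.0
```

```bash
python3 - <<'E'
from h import *
np.set_printoptions(precision=4,suppress=True)
c=robot.camera('wrist'); save(c,'w1')
for t in ['slot_corner','slot_end','knob_mid','chest']:
    for k in robot.tip_of(c,t)[:2]: print(t,np.array(k['xyz']),round(k['p'],2),proj(c,k['xyz']).round())
o=robot.get_obs(); print(o['position'],o['time'],o['ft_force'],o['grip_width'])
ch=[.5286,.0283,np.radians(-16)]
P=[(x,y) for x in(-.05,.05) for y in(-.122,.002)]+[(-.017,-.095),(-.017,-.025),(.017,-.025)]
print(proj(c,[[*w(ch,*p),.1] for p in P]).round())
E
```

```text
slot_corner [0.5046 0.0092 0.0992] 0.69 [[287.  46.]]
slot_end [ 0.5371 -0.0024  0.1   ] 0.88 [[333.  49.]]
knob_mid [ 0.4858 -0.0382  0.1162] 0.65 [[280. 117.]]
chest [0.5298 0.0303 0.003 ] 0.87 [[302.  29.]]
[ 0.4592 -0.1046  0.2446] 2.5333 [ 0.251  -0.1801 -0.132 ] 0.00040497199333655066
[[246. 173.]
 [243.   5.]
 [368. 174.]
 [381.   6.]
 [287. 140.]
 [288.  45.]
 [334.  46.]]
```

View pics/w1.png

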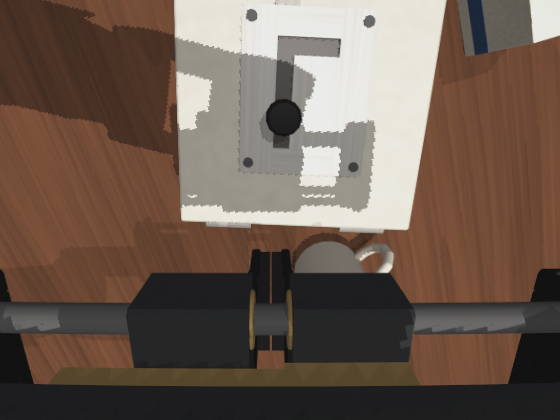

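The wrist view shows the plate corners at about (241,5), (377,10), (239,175) and (363,178). The knob is at (284,117), the slot corner at (286,45), and the short leg ends at (340,47). The fingers are shut and clear of everything.

```bash
python3 - <<'E'
from h import *
np.set_printoptions(precision=4,suppress=True)
c=robot.camera('wrist')
P=[(-.05,.002),(.05,.002),(-.05,-.122),(.05,-.122),(-.017,-.025)]
I=np.array([(241,5),(377,10),(239,175),(363,178),(285,46)])
s=least_squares(lambda p:(proj(c,[[*w(p,*q),.1] for q in P])-I).ravel(),[.5286,.0283,-.28],loss='soft_l1',f_scale=2)
ch=s.x; print(ch,np.degrees(ch[2]),(proj(c,[[*w(ch,*q),.1] for q in P])-I).round(1))
kf=lambda b:proj(c,[[*w(ch,-.017,-.095+b),.133]])
for b in(0,.01,.02):print(b,kf(b))
o=robot.get_obs()
for n,x,y in [('pre',-.017,-.128),('push',-.017,-.0475),('corner',-.017,-.025)]: print(n,w(ch,x,y),tool(o,[*w(ch,x,y),.132]))
E
```

```text
[ 0.5264  0.0253 -0.3082] -17.660312256559838 [[-0.6  0.6]
 [ 1.3  0. ]
 [ 1.2 -1.2]
 [-1.7 -1. ]
 [-0.3  1.1]]
0 [[282.7791 147.5241]]
0.01 [[283.2948 133.2575]]
0.02 [[283.8215 118.6582]]
pre [ 0.4714 -0.0915] [ 15.9334   8.0558 112.5545]
push [ 0.4958 -0.0148] [ 96.4107   9.9669 112.5427]
corner [0.5026 0.0066] [118.9044  10.501  112.5394]
```

Emit:
move_arm --series "8 4 25 0 0 1.5; 14 8 55 0 0 1.5; 14 8 85 0 0 1.5; 14 8 105 0 0 1.5; 14 8 112 0 0 1.5; 14 8 112 0 0 1.5; 14 8 112 0 0 1.5"

```text
time: 3.17
position: [0.4712, -0.0929, 0.1328]
tool_rot: [0.808, 0.59, 0.0, 0.0]
ft_force: [0.2, -0.1, 0.1]
grip_width: 0.0005
grip_force: 0.0
```

```bash
python3 - <<'E'
from h import *
ch=[.527,.026,-.3075]
o=robot.get_obs(); print(o['time'],o['position'],o['ft_force'],R.from_quat(o['tool_rot']).as_matrix().round(3)[0])
for n,x,y in [('contact',-.017,-.0975),('push',-.017,-.0475)]: print(n,tool(o,[*w(ch,x,y),.132]).round(1))
E
```

```text
3.1667 [ 0.47118288 -0.09288348  0.13283971] [ 0.18892551 -0.06984595  0.07329346] [0.305 0.952 0.   ]
contact [32.7  0.1  0.8]
push [82.7  0.   0.8]
```

Push slowly.

Emit:
move_arm --series "10 0 0 0 0 0; 20 0 0 0 0 0; 27 0 0 0 0 0; 32 0 0 0 0 0; 37 0 0 0 0 0; 42 0 0 0 0 0; 47 0 0 0 0 0; 52 0 0 0 0 0"

```text
time: 3.83
position: [0.487, -0.0424, 0.1327]
tool_rot: [0.807, 0.59, 0.0, 0.0]
ft_force: [-0.4, -1.2, 0.6]
grip_width: 0.0002
grip_force: 0.7
```

Emit:
move_arm --series "5 0 0 0 0 0; 10 0 0 0 0 0; 15 0 0 0 0 0; 20 0 0 0 0 0; 24 0 0 0 0 0; 27 0 0 0 0 0; 29 0 0 0 0 0; 29 0 0 0 0 0"

```text
time: 4.5
position: [0.4956, -0.0146, 0.1325]
tool_rot: [0.807, 0.59, 0.0, -0.0]
ft_force: [0.8, -1.2, -0.7]
grip_width: 0.0003
grip_force: 0.2
```

Emit:
move_arm --series "1 0 0 0 0 0; 2 0 0 0 0 0; 3 0 0 0 0 0; 3 0 0 0 0 0; 3 0 0 0 0 0"

```text
time: 4.92
position: [0.4963, -0.0122, 0.1325]
tool_rot: [0.808, 0.59, -0.0, -0.0]
ft_force: [-0.7, -1.1, 0.4]
grip_width: 0.0006
grip_force: 0.4
```

Emit:
move_arm --series "1 0 0 0 0 0; 2 0 0 0 0 0; 3 0 0 0 0 0; 3 0 0 0 0 0; 3 0 0 0 0 0"

```text
time: 5.33
position: [0.4967, -0.011, 0.1326]
tool_rot: [0.807, 0.591, -0.002, 0.001]
ft_force: [-1.7, -8.4, 1.4]
grip_width: 0.0005
grip_force: 4.3
```

```bash
python3 - <<'E'
from h import *
c=robot.camera('wrist'); save(c,'w2')
o=robot.get_obs(); print(o['time'],o['position'],o['ft_force'])
for v in ['wrist','side']:
    c=robot.camera(v)
    print(v,[(np.round(k['xyz'],4),round(k['p'],2)) for k in robot.tip_of(c,'knob_mid')[:2]])
E
```

```text
5.3833 [ 0.49667292 -0.01104302  0.13256663] [-1.81167009 -8.24008316  1.35036276]
wrist [(array([0.5017, 0.0108, 0.1157]), 0.81)]
side []
```

View pics/w2.png

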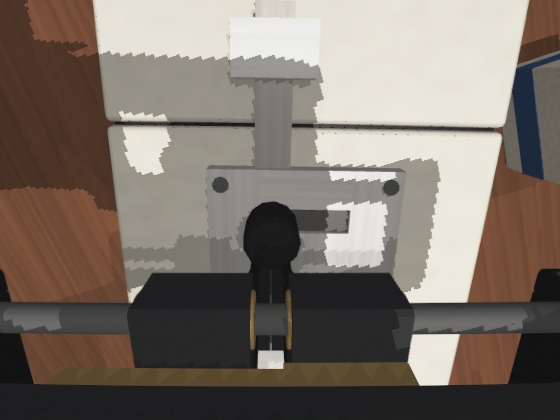

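The wrist view shows the knob at (272,235), at the corner, and the short leg is open to the right (300–350,220). The bolt bar reaches the keeper, and the 8 N reading confirms it is at the stop. Next I'll back off and go round to the knob's -x side.

Emit:
move_arm --series "-10 0 0 0 0 0; -15 -10 0 0 0 0; -15 -30 0 0 0 0; -15 -46 0 0 0 0; -5 -46 0 0 0 0; 10 -46 0 0 0 0; 20 -46 0 0 0 0; 20 -46 0 0 0 0"

```text
time: 6.25
position: [0.4609, 0.025, 0.1327]
tool_rot: [0.807, 0.591, 0.001, 0.0]
ft_force: [0.4, -0.2, -0.3]
grip_width: 0.0002
grip_force: 0.0
```

```bash
python3 - <<'E'
from h import *
o=robot.get_obs(); print(o['time'],o['position'],o['ft_force'])
c=robot.camera('wrist'); save(c,'w3')
k=robot.tip_of(c,'knob_mid'); print([(np.round(a['xyz'],4),a['p'],tool(o,a['xyz']).round(1)) for a in k[:2]])
ch=[.527,.026,-.3075]
print(tool(o,[*w(ch,-.017,-.025),.132]).round(1),tool(o,[*w(ch,.017,-.025),.132]).round(1))
E
```

```text
6.25 [0.46086812 0.02503834 0.13272573] [ 0.44996312 -0.19855678 -0.34490033]
[(array([0.5063, 0.0124, 0.116 ]), 0.62, array([ 1.7, 47.1, 16.8]))]
[-4.1 45.7  0.8] [-4.1 79.7  0.8]
```

View pics/w3.png

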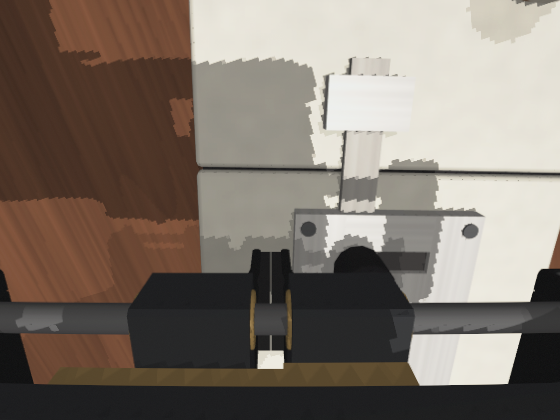

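The wrist view shows the knob still at the corner (365,262), ahead in tool +y and clear of the fingers. Now I'll push sideways.

Emit:
move_arm --series "0 8 0 0 0 0; -1 14 0 0 0 0; -1 19 0 0 0 0; -1 24 0 0 0 0; -1 29 0 0 0 0; -1 34 0 0 0 0; -1 39 0 0 0 0; -1 43 0 0 0 0"

```text
time: 7.02
position: [0.5003, 0.0094, 0.1324]
tool_rot: [0.807, 0.59, -0.0, -0.0]
ft_force: [-1.4, -1.0, -0.0]
grip_width: 0.0004
grip_force: 0.7
```

Emit:
move_arm --series "0 3 0 0 0 0; 0 5 0 0 0 0; 0 7 0 0 0 0; 0 8 0 0 0 0; 0 9 0 0 0 0; 0 9 0 0 0 0; 0 9 0 0 0 0"

```text
time: 7.6
position: [0.509, 0.007, 0.1326]
tool_rot: [0.807, 0.59, 0.0, 0.0]
ft_force: [0.2, 0.9, -0.6]
grip_width: 0.0002
grip_force: 0.4
```

Emit:
move_arm --series "0 1 0 0 0 0; 0 2 0 0 0 0; 0 3 0 0 0 0; 0 4 0 0 0 0; 0 4 0 0 0 0"

```text
time: 8.02
position: [0.513, 0.0056, 0.1326]
tool_rot: [0.807, 0.59, 0.0, 0.0]
ft_force: [-1.2, 0.4, -0.7]
grip_width: 0.0005
grip_force: 0.4
```

Emit:
move_arm --series "0 1 0 0 0 0; 0 2 0 0 0 0; 0 3 0 0 0 0; 0 3 0 0 0 0; 0 3 0 0 0 0"

```text
time: 8.43
position: [0.515, 0.0049, 0.1325]
tool_rot: [0.807, 0.59, -0.0, -0.0]
ft_force: [-3.0, 1.1, 2.5]
grip_width: 0.0006
grip_force: 1.5
```

```bash
python3 - <<'E'
from h import *
o=robot.get_obs(); print(o['time'],o['position'],o['ft_force'])
c=robot.camera('wrist'); save(c,'w4')
k=robot.tip_of(c,'knob_mid'); print([(np.round(a['xyz'],4),a['p'],tool(o,a['xyz']).round(1)) for a in k[:2]])
E
```

```text
8.4333 [0.51495566 0.0049291  0.13252476] [-3.02082224  1.10418432  2.4776914 ]
[(array([0.5347, 0.0037, 0.1188]), 0.84, array([ 4.8, 19.2, 13.7]))]
```

View pics/w4.png

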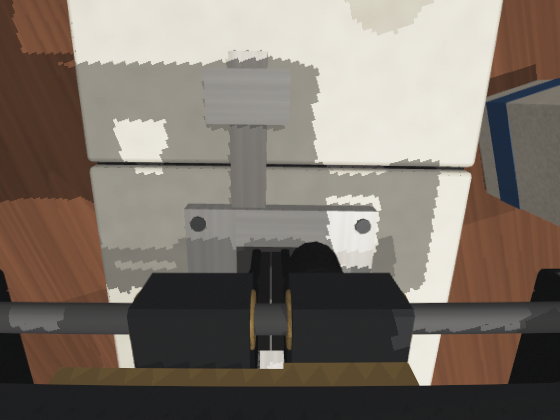

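The knob is now at about (315,265), to the right of the fingers, and the long-leg corner is empty. The force is starting to rise, so I'll push a little more to confirm the stop.

Emit:
move_arm --series "0 1 0 0 0 0; 0 2 0 0 0 0; 0 2 0 0 0 0; 0 2 0 0 0 0; 0 2 0 0 0 0"

```text
time: 8.95
position: [0.5152, 0.0049, 0.1324]
tool_rot: [0.807, 0.59, -0.002, -0.002]
ft_force: [-6.4, 1.6, 4.0]
grip_width: 0.0005
grip_force: 3.2
```

Commanded another 2 mm, but it moved only 0.2 mm and the force rose to 6.4 N, so this is the end stop. Now I'll back away in -y and then lift.

Emit:
move_arm --series "0 -8 0 0 0 0; 0 -20 0 0 0 0; 0 -30 0 0 0 0; 0 -30 -20 0 0 0; 0 -30 -55 0 0 0; 0 -30 -90 0 0 0; 0 -30 -110 0 0 0; 0 -30 -110 0 0 0"

```text
time: 9.62
position: [0.4925, 0.0126, 0.2473]
tool_rot: [0.807, 0.59, 0.004, 0.005]
ft_force: [0.1, -0.4, -0.9]
grip_width: 0.0006
grip_force: 0.0
```

Emit:
move_arm --series "-30 0 0 0 0 0; -60 0 0 0 0 0; -90 0 0 0 0 0; -120 0 0 0 0 0; -120 0 0 0 0 0; -120 0 0 0 0 0"

```text
time: 10.12
position: [0.4521, -0.1022, 0.242]
tool_rot: [0.808, 0.588, 0.0, 0.0]
ft_force: [0.6, 0.9, -0.4]
grip_width: 0.0007
grip_force: 0.0
```

```bash
python3 - <<'E'
from h import *
ch=[.527,.026,-.3075]
for v in ['wrist','side','top']:
    c=robot.camera(v)
    if v=='wrist': save(c,'w5')
    print(v,proj(c,[[*w(ch,.017,-.025),.118]]).round(),[(np.round(a['xyz'],4),round(a['p'],2)) for a in robot.tip_of(c,'knob_mid')[:1]],w(ch,.017,-.025))
o=robot.get_obs(); print(o['time'],o['position'],o['ft_force'])
E
```

```text
wrist [[342.  42.]] [(array([0.5344, 0.002 , 0.115 ]), 0.94)] [ 0.53563566 -0.00297284]
side [[263. 242.]] [] [ 0.53563566 -0.00297284]
top [[312. 230.]] [(array([0.5339, 0.0021, 0.1172]), 0.73)] [ 0.53563566 -0.00297284]
10.4167 [ 0.45253152 -0.10001099  0.24238737] [ 0.32021817 -0.61459999 -0.41288897]
```

View pics/w5.png

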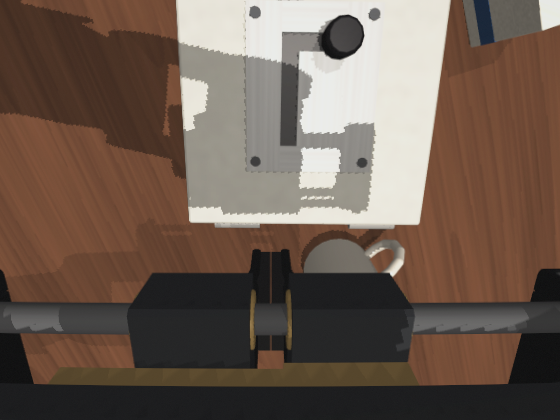

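The wrist view shows the knob at (343,36), at the end of the short leg. The rest of the slot is empty and the hand is clear.

```bash
python3 -c "
from rig import robot
print(robot.hand_in())"
```

```text
the job is handed in; nothing more can be done
None
```

I pushed the knob to the corner and then to the end of the short leg, where the force rose at the stop. The hand is clear of everything, nothing else was touched, and the job is handed in; no verdict came back.

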